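Put the small lantern from the keeper hook on display

TASK

First tip the standing display box over backwards, pushing high on its recessed face so that its base meets the edge of the low board, until it lies on the board with the recess facing up. Then take the little lantern off the hook, sliding it along the bar so that its own loop presses the red sprung keeper open (do not touch the keeper with the gripper), and let the keeper spring shut behind it. Stand the lantern upright inside the recess without tipping or dropping it, let go, and leave the bottle, the jar and the bead carton where they are.

Things in the scene. Friction and masses are not known exactly. Their poses are not given: they have to be found in the camera images.
- hook (a point): Point on top of the hook's level steel bar (8 x 8 mm) where the loop hangs, 190 mm above the table. Axes of the fixed stand: z up, y along the bar to its open end, x across it (-x faces the robot). The bar runs from the post at y = -118 mm to a tip. Overhung, so no upright grasp of the lantern: come from -x, gripper leaning 35 to 45 degrees.
- hook_tip (a point): Top of the hook's upturned tip, 8 x 6 mm, 11 mm above the bar's top and 53 mm along y from hook (its inner face at 50 mm). The lantern slid 36 mm along y is still inside it; raised 24 mm it clears it, and 80 mm further along y it is off.
- post (a point): Top centre of the stand's 14 mm square post, 272 mm above the table, at y = -125 mm from hook, on a wooden foot 110 (x) x 90 x 12 mm. A level 10 mm square arm runs from it above the hook's bar to y = +17 mm, its underside 56 mm above the bar.
- keeper_hinge (a point): Hinge of the red keeper at the end of the upper arm, at y = +18 mm and 58 mm above the bar's top. The keeper is a tongue 10 wide, 3 thick, 55 mm long that hangs down to 3 mm above the bar and swings only outwards and up (towards y).
- keeper (a joint): Angle (rad) of the red keeper: 0 shut (hanging straight down), 1.5 fully up. Its spring shuts it; pushing at its free end takes about 1.2 N at first, 2.5 N at 0.5 rad and up to 5 N wide open. The loop slid 36 mm along the bar holds it at about 0.45 rad.
- lantern_center (a point): Centre of the lantern's body, a dark-wood and paper square prism 44 x 44 x 90 mm (sides along its x, y), about 0.2 kg, to be gripped across two opposite sides. It hangs upright by a brass loop on its top; its x, y lie along the hook's x, y within 0.05 rad.
- lantern_loop (a point): Centre of the underside of the loop's cross bar (22 x 14 x 8 mm in x, y, z), 135 mm above the lantern's underside; it rests on the hook's bar. The loop's two legs, 2.5 x 14 mm, 45 mm high, stand on the lantern's top with inner faces at x = +-8.5 mm.
- lantern_base (a point): Centre of the lantern's underside; axes of the lantern, z up.
- recess (a point): Centre of the floor of the display box's recess; axes of the box. The recess is in the box's -x face: 94 mm wide (y), 104 mm long (z), 12 mm deep, with 13 mm wide rims and a cork floor. At the start -x looks level, roughly to the robot; after tipping, -x points up and z away from the robot, the recess floor then about 56 mm above the table.
- box_center (a point): Centre of the loose wooden display box: 60 mm deep (x), 120 mm wide (y), 130 mm tall (z), about 0.35 kg. It stands upright on the table at the start with its back (+x) 2 to 8 mm before the front edge of the board. It falls over by itself once tipped about 25 degrees.
- board: Low wooden board fixed to the table, 150 x 170 x 8 mm (x, y, z); origin at the centre of its underside. Its front edge (at -75 mm in its x) is the stop for the box's base, and the tipped box lies flat on its top.
- bottle: Green drink bottle, 66 mm across, 200 mm tall, a bystander; origin at the centre of its underside.
- jar: Clear jar with a green lid, 60 mm across, 100 mm tall, a bystander; origin at the centre of its underside.
- bead_carton: Open cardboard carton of beads, 100 x 100 x 55 mm, a bystander; origin at the centre of its underside.
There are look-alikes about, which are no part of the job. What is shaped like the part that bears recess but green is not meant.

How it is judged:
By the outcome, as a careful person would: the job done as asked, in the order asked, and still so for the second after the job is handed in, with the robot touching nothing.
It also fails if it takes over 67 s, if anything falls off the work surface, if the arm or the gripper's body presses on something with over 40 N, if the wrist force passes 120 N, or if a joint passes its speed limit or range.

ROBOT

A 6-joint arm with a two-finger parallel gripper is mounted at the origin on the work surface. World frame = base frame: x ahead of the robot, y to its left, z up, the work surface at z = 0. Lengths are in m, angles in rad, forces in N, time in s.
With the tool pointing down it reaches from about 0.35 to 0.85 m from the base axis. Payload 8.1 kg.
Tool frame: the origin (TCP) lies at the very end of the fingers, on their centre line; the grasp point (between the pads) lies 19 mm behind it; z points along the fingers, y is the line along which they close (so a half turn about z gives the same grasp; the last joint's range is limited). The gripper opens to 93 mm and grips with 3 to 60 N. Pads are 15 mm wide; open, the fingers measure 128 mm over their backs; the gripper's body (75 mm by 188 mm) begins 65 mm behind the grasp point.
Start: joints at [-1.253, 0.13, 1.488, -0, 1.523, -0.085], TCP at [0.235, -0.552, 0.219] pointing down, gripper open.
Joint ranges: [-2.96, 2.96], [-0.89, 2.26], [0.02, 2.5], [-1.34, 4.48], [0, 2.73], [-2.66, 2.66]. Speed limits (rad/s): [2.39, 2.39, 2.79, 3.14, 3.14, 3.14].

INTERFACE

Orientations are given as a unit quaternion [w, x, y, z].
In Python, from bench import * gives the robot as it stands.
- The arm moves only by the shell command python3 -m crank 'ROWS' [OPENING] [FORCE]. ROWS is JSON, a list that holds one entry, the list of rows, each a list of 6 numbers: the shift along the tool's x, y, z in m, then the turn, a rotation vector about the tool's x, y, z in degrees. In form: [[[tx, ty, tz, rx, ry, rz], ...]]. A call has 1 to 10 rows; each row is the pose to reach, as a shift and turn from the pose commanded when the call began, along the tool's axes at that moment; what a row does not reach only later rows make up. A row lasts 1/12 s, in which the tool goes at most 41.7 mm and 7.16 degrees, less where a joint would pass 70% of its speed; a pose out of reach is approached as far as the arm can. A call with a gripper value outside its range is refused whole. OPENING is the opening in per cent of the stroke, from 0 (shut) to 100 (fully open), set as the call begins (- or left out, the last holds). The fingers move at their own pace and stop on an object; FORCE is the grip in N (left out, the last holds). Time passes only in rows, so rows that repeat a pose let the fingers close. It gives the time, the measured TCP pose, the force, the opening and the grip force at its end, in the units of the state.
- state(): the state, without advancing time (a new reading comes with each control period).
- get_image(name): name is "side" or "top"; returns a dict with "img" (400x640x3 uint8, red, green, blue), "mtx" (3x3 intrinsics, pixels), "rvec" (rotation vector, rad) and "tvec" (3), from world to camera coordinates, as OpenCV has them. Camera axes: x right, y down, z forward; pixel columns grow to the right and rows downward; lengths in m; the calibration is good to about 2 mm. A picture is of the moment at which its call begins. There is no depth.
- finish_job(): hands the job in; it is judged then, once.
The state is a dict: "time": time; "joint_positions": joint angles; "qvel": joint speeds; "joint_efforts": joint torques, N m; "tcp_pos": TCP position; "eef_rot": TCP orientation; "ft_force": force on the tool from outside, world axes, zero at the start; "torque": the same for the moment, N m; "finger_gap": finger opening in m; "gripper_force": force on a finger pad.
Only numpy, scipy, OpenCV 4.12 (cv2) and the standard library are available. Lean on these libraries where they do the work, as an engineer would, in place of code of your own. Each camera call takes 0.05 s, during which the arm holds its last target. There are 200 camera calls.

## Working session

There is one attempt and no reset: what is moved stays moved. The work goes in short steps, Python scripts to look and compute and a shell command to move; the robot and the scene stay as the last step left them, time stands still between calls to the robot, and variables do not carry over. Pictures are saved under pics/ and viewed, at most 10 in all, crops included, and the job is handed in when it is done.

```bash
mkdir -p pics; ls; python3 - <<'E'
from bench import *
import cv2,numpy as np
for n in("side","top"):
    d=get_image(n);cv2.imwrite(f"pics/{n}0.png",d["img"][:,:,::-1])
    R=cv2.Rodrigues(np.array(d["rvec"]))[0];print(n,(-R.T@np.array(d["tvec"]).ravel()).round(3),R[2].round(2),d["mtx"][0][0])
print(state())
E
```

```text
pics
side [ 0.439 -0.978  1.272] [ 0.1   0.65 -0.75] 445.54402018485825
top [0.475 0.006 1.683] [ 0.06 -0.   -1.  ] 402.6782047640827
{'time': 0.1, 'joint_positions': array([-1.25339509e+00,  1.31093047e-01,  1.48916642e+00, -1.51675430e-05,
        1.52297723e+00, -8.53812826e-02]), 'qvel': array([ 0.00021438, -0.00088894, -0.00151574,  0.00119273, -0.00181709,
       -0.00110309]), 'joint_efforts': array([ 1.04435010e-03, -5.61339462e+01, -4.93096983e+01,  7.70748896e-02,
        2.91464687e-02, -8.87419401e-05]), 'tcp_pos': array([ 0.23505517, -0.55149167,  0.21769008]), 'eef_rot': array([-8.15619299e-04,  9.79788824e-01,  2.00032958e-01, -1.02672810e-04]), 'ft_force': array([-0.76400996, -0.02630656, -0.18456359]), 'torque': array([-0.06134057,  0.0110852 ,  0.01005541]), 'gripper_force': 0.0, 'finger_gap': 0.09300159154078058}
```

View pics/side0.png

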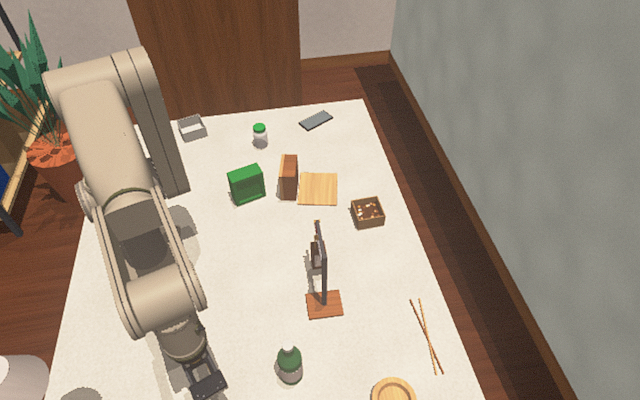

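View pics/top0.png

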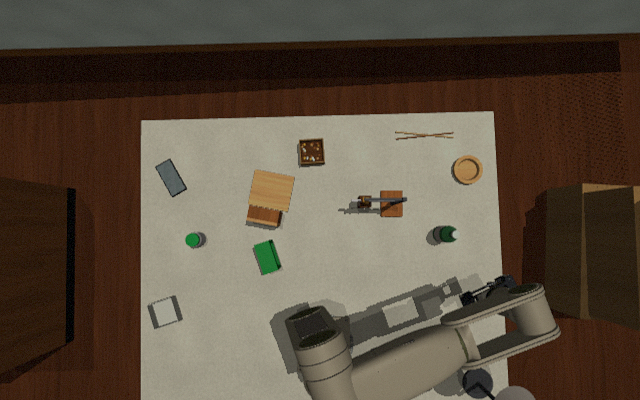

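The scene: brown box at top (265,216) in front of the board (271,190). The hook runs along +y (left in the top view) from the foot at (391,203) to the tip near (342,209). The lantern is at about (363,202). The bottle is at (445,234), the jar at (194,240) and the green decoy at (267,257).

```bash
python3 - <<'E'
import cv2
a=cv2.imread("pics/side0.png")[140:330,215:395];b=cv2.imread("pics/top0.png")[160:260,235:425]
cv2.imwrite("pics/sc.png",cv2.resize(a[:],None,fx=3.15,fy=3.15,interpolation=cv2.INTER_CUBIC))
cv2.imwrite("pics/tc.png",cv2.resize(b,None,fx=4,fy=4,interpolation=cv2.INTER_CUBIC))
E
```

```text
(no output)
```

View pics/sc.png

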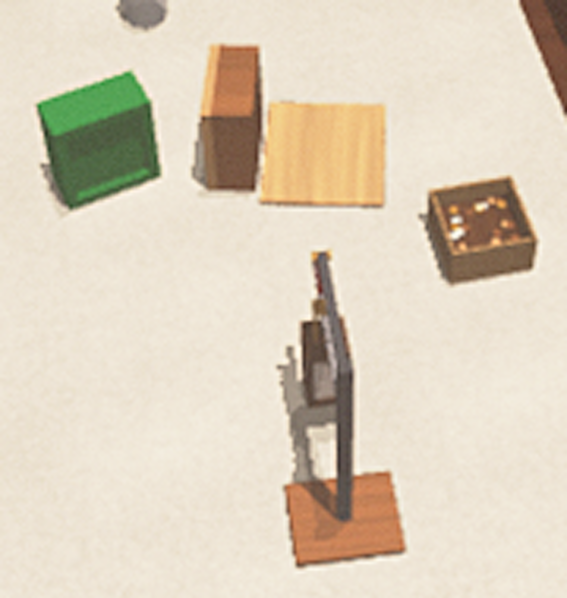

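View pics/tc.png

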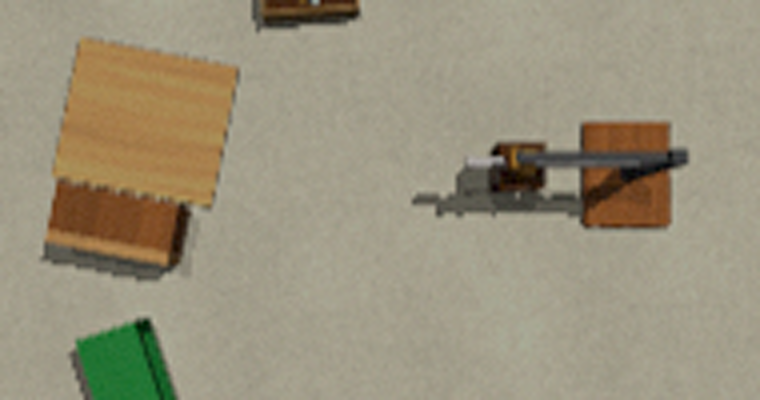

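```bash
cat > h.py <<'E'
from bench import *
import cv2,numpy as np
from scipy.spatial.transform import Rotation as Ro
def cam(n):
    d=get_image(n);return d["img"],np.array(d["mtx"]),cv2.Rodrigues(np.array(d["rvec"]))[0],np.array(d["tvec"]).ravel()
def ray(c,u,v):
    return -c[2].T@c[3],c[2].T@np.linalg.inv(c[1])@np.array([u,v,1.])
def onz(c,u,v,z):
    o,d=ray(c,u,v);return (o+d*(z-o[2])/d[2])
def tri(a,ua,b,ub):
    o1,d1=ray(a,*ua);o2,d2=ray(b,*ub);s=np.linalg.lstsq(np.c_[d1,-d2],o2-o1,rcond=None)[0]
    p,q=o1+s[0]*d1,o2+s[1]*d2;return (p+q)/2,np.linalg.norm(p-q)
def proj(c,p):
    q=c[1]@(c[2]@np.array(p)+c[3]);return q[:2]/q[2]
def pose():
    s=state();w,x,y,z=s["eef_rot"];return np.array(s["tcp_pos"]),Ro.from_quat([x,y,z,w])
E
python3 - <<'E'
from h import *
T=cam("top");S=cam("side")
t=lambda u,v:(235+u/4,160+v/4)
s=lambda u,v:(215+u/3.15,140+v/3.15)
P=lambda n,L,f,c,z:print(n,[onz(c,*f(*p),z)[:2].round(4).tolist() for p in L])
P("board T",[(80,38),(239,68),(212,208),(55,178)],t,T,.008)
P("board S",[(269,103),(384,104),(384,206),(262,203)],s,S,.008)
P("boxtop T FL,FR,BR,BL",[(46,240),(168,265),(189,205),(58,180)],t,T,.13)
P("boxtop S FL,BL,BR,FR",[(208,45),(258,46),(260,115),(202,112)],s,S,.13)
P("boxbot S BR FR",[(253,188),(206,186)],s,S,0)
P("foot T",[(582,123),(670,123),(671,227),(582,227)],t,T,.012)
P("foot S",[(286,486),(390,474),(405,549),(298,562)],s,S,.012)
P("lant top T",[(492,143),(545,143),(545,190),(492,190)],t,T,.145)
P("posttop T",[(683,157)],t,T,.272);P("post S",[(344,372)],s,S,.272)
P("tip S",[(321,256)],s,S,.201);P("tip T",[(468,162)],t,T,.201)
P("lant bot S",[(302,398),(335,405)],s,S,.055)
P("carton",[(311,152)],lambda u,v:(u,v),T,.055);P("bottle",[(451,234)],lambda u,v:(u,v),T,.2)
E
```

```text
board T [[0.7262, 0.2655], [0.6901, 0.0997], [0.5444, 0.1312], [0.5801, 0.294]]
board S [[0.5807, 0.2921], [0.7246, 0.2636], [0.69, 0.0949], [0.5474, 0.1258]]
boxtop T FL,FR,BR,BL [[0.5128, 0.2827], [0.4856, 0.1657], [0.5428, 0.1442], [0.5704, 0.2702]]
boxtop S FL,BL,BR,FR [[0.5095, 0.2807], [0.5684, 0.2679], [0.554, 0.1522], [0.4892, 0.1692]]
boxbot S BR FR [[0.5408, 0.1588], [0.4848, 0.1723]]
foot T [[0.6223, -0.2563], [0.6199, -0.3479], [0.5116, -0.3445], [0.5141, -0.2523]]
foot S [[0.516, -0.2594], [0.6225, -0.2643], [0.62, -0.3486], [0.5145, -0.344]]
lant top T [[0.5937, -0.1485], [0.5924, -0.1992], [0.5473, -0.1976], [0.5487, -0.147]]
posttop T [[0.5671, -0.303]]
post S [[0.5662, -0.3074]]
tip S [[0.5779, -0.1214]]
tip T [[0.5725, -0.1201]]
lant bot S [[0.5454, -0.186], [0.5773, -0.2003]]
carton [[0.785, 0.0284]]
bottle [[0.4395, -0.4796]]
```

```bash
cat >> h.py <<'E'
def goal(yaw,lean):  # tool x forward at yaw, z down, leaned so that z tips forward
    return Ro.from_euler('z',yaw)*Ro.from_euler('x',np.pi)*Ro.from_euler('y',np.radians(lean))
def rel(p,yaw,lean):
    q,R=pose();print("tcp",q.round(4),"F",np.round(state()["ft_force"],1),"t",state()["time"],"-> shift",(R.inv().apply(np.array(p)-q)*1000).round(1),"turn",np.degrees((R.inv()*goal(yaw,lean)).as_rotvec()).round(1))
E
python3 -m crank '[[[0.522,-0.626,0,0,0,34.8],[0.522,-0.626,0,0,0,34.8],[0.522,-0.626,0,0,0,34.8],[0.522,-0.626,0,0,0,34.8],[0.522,-0.626,0,0,0,34.8],[0.522,-0.626,0,0,0,34.8],[0.522,-0.626,0,0,0,34.8],[0.522,-0.626,0,0,0,34.8],[0.522,-0.626,0,0,0,34.8],[0.522,-0.626,0,0,0,34.8]]]' 0 30
python3 -c "
from h import *
rel([.470,.229,.2],-.205,0)"
```

```text
time: 1.03
tcp_pos: [0.3552, -0.1514, 0.2187]
eef_rot: [0.0, 0.995, -0.102, 0.0]
ft_force: [0.9, -0.2, 0.1]
finger_gap: 0.0306
gripper_force: 0.0
tcp [ 0.3552 -0.1514  0.2187] F [ 0.9 -0.2  0.1] t 1.0333 -> shift [  34.9 -395.8   18.7] turn [ 0. -0. -0.]
```

```bash

python3 -m crank '[[[0.035,-0.396,0.018,0,0,0],[0.035,-0.396,0.018,0,0,0],[0.035,-0.396,0.018,0,0,0],[0.035,-0.396,0.018,0,0,0],[0.035,-0.396,0.018,0,0,0],[0.035,-0.396,0.018,0,0,0],[0.035,-0.396,0.018,0,0,0],[0.035,-0.396,0.018,0,0,0],[0.035,-0.396,0.018,0,0,0],[0.035,-0.396,0.018,0,0,0]]]'
python3 -c "
from h import *
rel([.470,.229,.122],-.205,0)
S=cam('side');cv2.imwrite('pics/s2.png',cv2.resize(S[0][100:260,120:370,::-1],None,fx=3,fy=3,interpolation=cv2.INTER_CUBIC))"
```

```text
time: 1.87
tcp_pos: [0.47, 0.2314, 0.2001]
eef_rot: [-0.001, 0.995, -0.101, -0.0]
ft_force: [0.2, -0.7, 0.1]
finger_gap: 0.0003
gripper_force: 0.0
tcp [0.47   0.2314 0.2001] F [ 0.2 -0.7  0.1] t 1.8667 -> shift [ 0.6  2.4 78.1] turn [-0.1  0.   0.1]
```

View pics/s2.png

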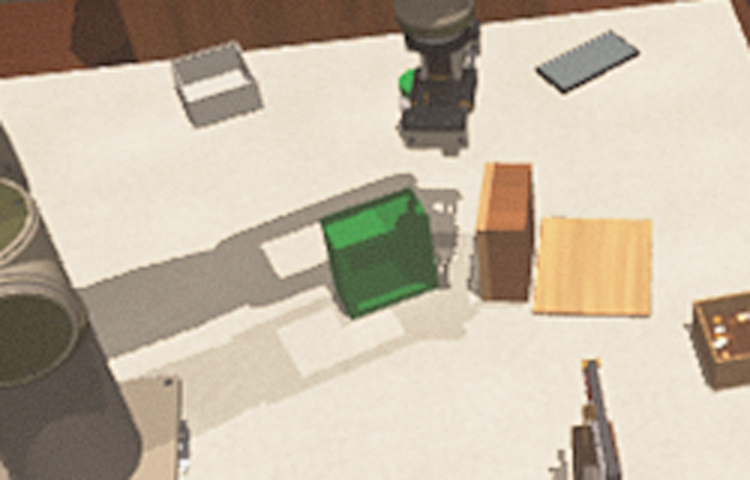

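The closed gripper is in front of the box, clear of the green decoy. Descending, then pushing the top rim along its arc.

```bash

python3 -m crank '[[[0,0.002,0.040,0,0,0],[0,0.002,0.078,0,0,0],[0.008,0.002,0.078,0,0,0],[0.014,0.002,0.078,0,0,0],[0.020,0.002,0.078,0,0,0],[0.026,0.002,0.078,0,0,0],[0.032,0.002,0.077,0,0,0],[0.032,0.002,0.077,0,0,0]]]'
python3 -m crank '[[[0.006,0,-0.002,0,0,0],[0.012,0,-0.004,0,0,0],[0.018,0,-0.006,0,0,0],[0.024,0,-0.008,0,0,0],[0.030,0,-0.010,0,0,0],[0.036,0,-0.011,0,0,0],[0.036,0,-0.011,0,0,0]]]'
python3 -c "
from h import *
rel([.470,.229,.122],-.205,0)
S=cam('side');cv2.imwrite('pics/s3.png',cv2.resize(S[0][100:260,170:370,::-1],None,fx=3,fy=3,interpolation=cv2.INTER_CUBIC))"
```

```text
time: 2.58
tcp_pos: [0.5037, 0.2189, 0.1263]
eef_rot: [-0.001, 0.995, -0.103, 0.002]
ft_force: [-1.0, 0.2, 1.2]
finger_gap: 0.0006
gripper_force: 0.5
time: 3.17
tcp_pos: [0.5374, 0.2113, 0.135]
eef_rot: [-0.0, 0.995, -0.102, 0.0]
ft_force: [-0.2, -0.3, -0.2]
finger_gap: 0.0004
gripper_force: 0.0
tcp [0.5374 0.2113 0.135 ] F [-0.2 -0.3 -0.2] t 3.1667 -> shift [-69.6  -3.6  12.9] turn [-0.  -0.1 -0. ]
```

View pics/s3.png

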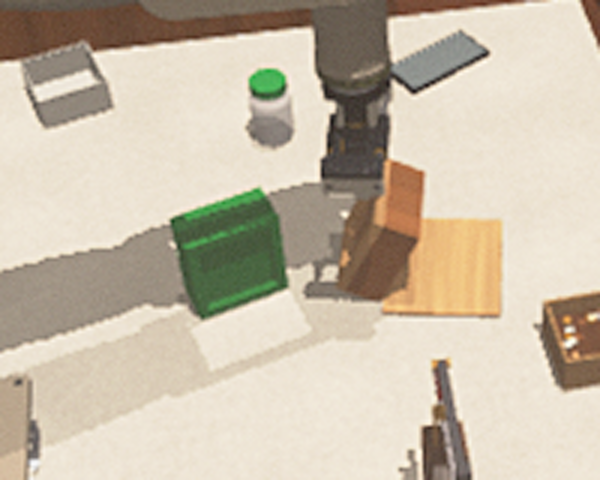

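The box is tilted about 20° with its base at the board. A little more push, then I'll back off and up.

```bash

python3 -m crank '[[[0.008,0,-0.002,0,0,0],[0.016,0,-0.003,0,0,0],[0.024,0,-0.003,0,0,0],[0.032,0,-0.003,0,0,0],[0.038,0,-0.003,0,0,0],[0.038,0,-0.01,0,0,0],[0.02,0,-0.04,0,0,0],[-0.02,0,-0.07,0,0,0],[-0.06,0,-0.07,0,0,0],[-0.06,0,-0.07,0,0,0]]]'
python3 -c "
from h import *
rel([.470,.229,.122],-.205,0)
S=cam('side');T=cam('top')
a=cv2.resize(S[0][150:250,220:350,::-1],None,fx=4,fy=4,interpolation=cv2.INTER_CUBIC)
cv2.imwrite('pics/s4.png',a)
cv2.imwrite('pics/t4full.png',T[0][:,:,::-1])"
```

```text
time: 4.05
tcp_pos: [0.4738, 0.2252, 0.2069]
eef_rot: [-0.001, 0.995, -0.101, 0.0]
ft_force: [-0.8, -0.2, -0.7]
finger_gap: 0.0009
gripper_force: 0.0
tcp [0.4738 0.2252 0.2069] F [-0.8 -0.2 -0.7] t 4.05 -> shift [-4.4 -2.8 84.9] turn [-0.1 -0.   0.1]
```

View pics/s4.png

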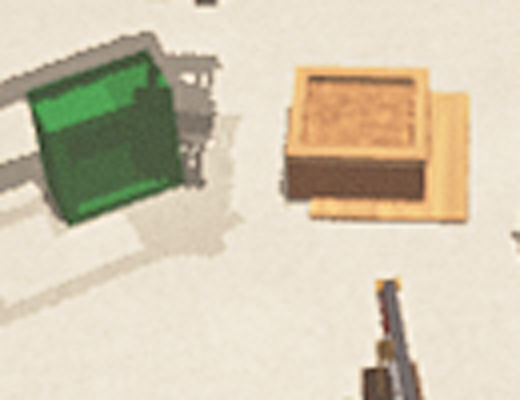

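The box lies flat on the board, recess up. Its rim corners in the crop are (296,68), (430,69), (425,157) and (286,156).

```bash
python3 -c "
from h import *
S=cam('side')
print(c:=np.array([onz(S,220+u/4,150+v/4,.068)[:2] for u,v in [(296,68),(430,69),(425,157),(286,156)]]).round(4), c.mean(0))
T=cam('top');cv2.imwrite('pics/t5.png',cv2.resize(T[0][150:240,235:425,::-1],None,fx=4,fy=4,interpolation=cv2.INTER_CUBIC))
rel([.499,-.172,.164],-.03,43)"
```

```text
[[0.5542 0.2674]
 [0.6817 0.2423]
 [0.6553 0.1286]
 [0.5289 0.1532]] [0.605025 0.197875]
tcp [0.4779 0.2238 0.2049] F [ 0.2 -0.3 -0.6] t 4.25 -> shift [100.9 383.3  40.9] turn [ 3.7 42.8 -9.5]
```

View pics/t5.png

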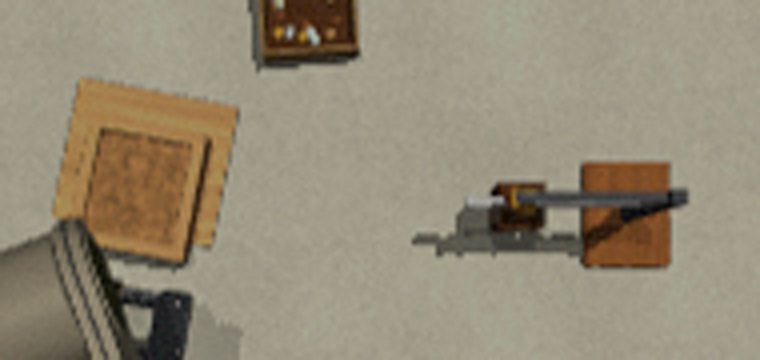

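The recess centre is about (0.605, 0.198); the lantern and hook are undisturbed. Moving to the pre-grasp pose.

```bash

python3 -m crank '[[[0.0,0.03,-0.01,0.5,6,-1],[0.01,0.07,-0.02,1,12,-3],[0.03,0.11,-0.02,1.5,18,-4],[0.04,0.15,-0.01,2,24,-5],[0.05,0.19,0,2.5,30,-6],[0.06,0.23,0.01,3,36,-7.5],[0.075,0.27,0.02,3.7,42.8,-9.5],[0.09,0.31,0.03,3.7,42.8,-9.5],[0.1,0.35,0.04,3.7,42.8,-9.5],[0.101,0.383,0.041,3.7,42.8,-9.5]]]' 100
python3 -m crank '[[[0,0,0,0,0,0],[0,0,0,0,0,0]]]'
python3 -c "
from h import *
T=cam('top');print(onz(T,235+142/4,150+180/4,.056))
rel([.499,-.172,.164],-.03,43)
rel([.581,-.174,.076],-.03,43)
S=cam('side');cv2.imwrite('pics/s6.png',cv2.resize(S[0][190:310,230:390,::-1],None,fx=4.5,fy=4.5,interpolation=cv2.INTER_CUBIC))"
```

```text
time: 5.08
tcp_pos: [0.5073, -0.1277, 0.1828]
eef_rot: [0.008, 0.93, -0.014, 0.368]
ft_force: [0.4, -0.3, -0.1]
finger_gap: 0.0626
gripper_force: 0.0
time: 5.25
tcp_pos: [0.5047, -0.1292, 0.1779]
eef_rot: [0.007, 0.931, -0.019, 0.363]
ft_force: [-0.5, 0.8, 0.2]
finger_gap: 0.0757
gripper_force: 0.0
[0.61324228 0.1970153  0.056     ]
tcp [ 0.5054 -0.1267  0.1783] F [ 0.5  1.4 -0. ] t 5.3 -> shift [-13.2  45.5   7.3] turn [ 0.2  0.3 -0.3]
tcp [ 0.5054 -0.1267  0.1783] F [ 0.5  1.4 -0. ] t 5.3 -> shift [-12.5  44.6 127.6] turn [ 0.2  0.3 -0.3]
```

View pics/s6.png

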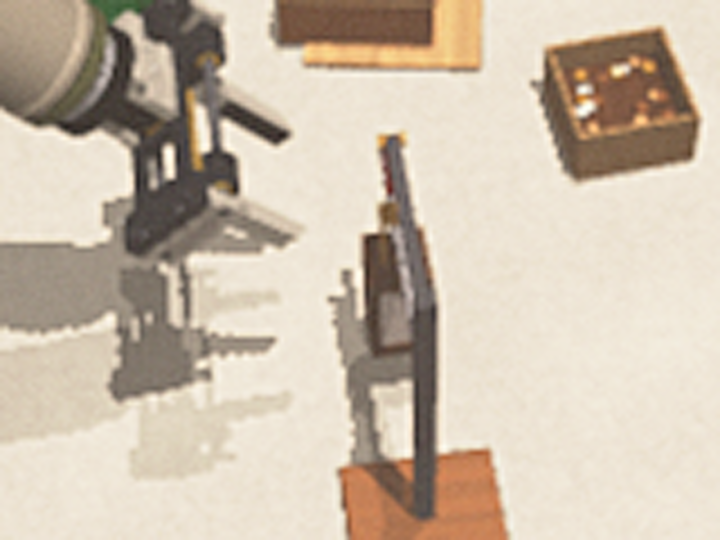

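Gripper leaning correctly but about 45 mm short along y. Aligning, approaching, and closing.

```bash

python3 -m crank '[[[-0.006,0.022,0,0,0,0],[-0.012,0.045,0.01,0,0,0],[-0.012,0.045,0.01,0,0,0],[-0.012,0.045,0.03,0,0,0],[-0.012,0.045,0.05,0,0,0],[-0.012,0.045,0.07,0,0,0],[-0.012,0.045,0.085,0,0,0],[-0.012,0.045,0.1,0,0,0],[-0.012,0.045,0.1,0,0,0]]]' 100
python3 -c "
from h import *
rel([.581,-.174,.076],-.03,43)"
```

```text
time: 6.1
tcp_pos: [0.5647, -0.1668, 0.0951]
eef_rot: [0.003, 0.932, -0.012, 0.363]
ft_force: [-0.2, 0.9, -0.3]
finger_gap: 0.0932
gripper_force: 0.0
tcp [ 0.5647 -0.1668  0.0951] F [-0.2  0.9 -0.3] t 6.1 -> shift [-0.8  6.8 25.2] turn [-0.3  0.4  0.1]
```

```bash

python3 -m crank '[[[0,0.006,0.005,0,0,0],[0,0.006,0.015,0,0,0],[0,0.006,0.025,0,0,0],[0,0.006,0.025,0,0,0]]]' 
python3 -c "
from h import *
rel([.581,-.174,.076],-.03,43)
T=cam('top');cv2.imwrite('pics/t7.png',T[0][:,:,::-1])"
python3 -m crank '[[[0,0,0,0,0,0],[0,0,0,0,0,0],[0,0,0,0,0,0],[0,0,0,0,0,0],[0,0,0,0,0,0],[0,0,0,0,0,0],[0,0,0,0,0,0],[0,0,0,0,0,0]]]' 40 30
```

```text
time: 6.43
tcp_pos: [0.5814, -0.175, 0.0791]
eef_rot: [0.004, 0.931, -0.013, 0.364]
ft_force: [-1.1, 0.2, -0.1]
finger_gap: 0.0929
gripper_force: 0.0
tcp [ 0.5814 -0.175   0.0791] F [-1.1  0.2 -0.1] t 6.4333 -> shift [-2.4 -1.   1.9] turn [-0.2  0.3  0.1]
time: 7.15
tcp_pos: [0.5806, -0.1775, 0.0791]
eef_rot: [0.006, 0.931, -0.014, 0.365]
ft_force: [1.3, -0.2, 0.0]
finger_gap: 0.0443
gripper_force: 8.7
```

```bash

python3 -m crank '[[[0,0,0,0,0,0],[0,0,0,0,0,0],[0,-0.006,0,0,0,0],[0,-0.012,0,0,0,0],[0,-0.018,0,0,0,0],[0,-0.024,0,0,0,0],[0,-0.030,0,0,0,0],[0,-0.036,0,0,0,0],[0,-0.036,0,0,0,0]]]' 40 30
python3 -c "
from h import *
q,R=pose();print(R.inv().apply([0,0,.024]).round(4),R.inv().apply([.0024,.08,0]).round(4))
T=cam('top');S=cam('side')
cv2.imwrite('pics/both8.png',np.vstack([cv2.resize(S[0][190:310,270:350,::-1],(400,600),interpolation=cv2.INTER_CUBIC)]))"
```

```text
time: 7.9
tcp_pos: [0.5817, -0.14, 0.079]
eef_rot: [0.005, 0.931, -0.013, 0.365]
ft_force: [0.1, 0.6, -0.6]
finger_gap: 0.0438
gripper_force: 29.8
[ 0.0163 -0.     -0.0176] [ 0.0001 -0.08    0.0001]
```

```bash
python3 -c "
from h import *
for n in('side','top'):
  c=cam(n)
  for im in (cv2.imread(f'pics/{n}0.png')[:,:,::-1],c[0]):
    a=im.astype(int);m=(a[...,0]>60)&(a[...,0]>1.9*a[...,1])&(a[...,0]>1.9*a[...,2]);m2=np.zeros_like(m)
    o,e=((210,270),(300,335)) if n=='side' else ((190,215),(335,375))
    m2[o[0]:o[1],e[0]:e[1]]=1;v,u=np.nonzero(m&m2);print(n,list(zip(u,v))[:25])
  # expected keeper free end for angles
  for th in(0,.45,.8):
    print(th,proj(c,[.571,-.156,.248]).round(1),proj(c,[.571,-.156+.055*np.sin(th),.248-.055*np.cos(th)]).round(1))
print(state()['ft_force'],state()['torque'])"
```

```text
side [(np.int64(316), np.int64(230)), (np.int64(316), np.int64(231)), (np.int64(316), np.int64(232))]
side [(np.int64(315), np.int64(224))]
0 [316.5 220.5] [316.6 231.9]
0.45 [316.5 220.5] [315.3 224.7]
0.8 [316.5 220.5] [314.4 218.6]
top []
top [(np.int64(359), np.int64(196)), (np.int64(360), np.int64(196)), (np.int64(359), np.int64(198)), (np.int64(360), np.int64(198)), (np.int64(361), np.int64(198)), (np.int64(356), np.int64(199)), (np.int64(357), np.int64(199)), (np.int64(358), np.int64(199)), (np.int64(359), np.int64(199)), (np.int64(360), np.int64(199)), (np.int64(361), np.int64(199)), (np.int64(356), np.int64(200)), (np.int64(357), np.int64(200)), (np.int64(358), np.int64(200)), (np.int64(359), np.int64(200)), (np.int64(360), np.int64(200)), (np.int64(361), np.int64(200)), (np.int64(357), np.int64(201)), (np.int64(358), np.int64(201)), (np.int64(359), np.int64(201)), (np.int64(361), np.int64(201))]
0 [363.1 199.7] [361.5 200.8]
0.45 [363.1 199.7] [355.2 200.9]
0.8 [363.1 199.7] [351.2 200.8]
[-0.59957949  7.40388265  1.38693396] [0.23288547 0.20590164 0.77406282]
```

Keeper is open about 0.45 rad (red end seen near column 356 in the top view, as predicted). Raising.

```bash

python3 -m crank '[[[0,0,0,0,0,0],[0.004,0,-0.0044,0,0,0],[0.008,0,-0.0088,0,0,0],[0.012,0,-0.0132,0,0,0],[0.0163,0,-0.0176,0,0,0],[0.0163,0,-0.0176,0,0,0],[0.0163,0,-0.0176,0,0,0]]]' 40 30
python3 -c "
from h import *
print(state()['ft_force'],state()['torque'])"
```

```text
time: 8.68
tcp_pos: [0.5728, -0.1353, 0.0893]
eef_rot: [-0.0, 0.935, -0.013, 0.354]
ft_force: [-6.5, 6.0, -32.5]
finger_gap: 0.0448
gripper_force: 30.3
[ -6.4500092    6.0043097  -32.47239465] [-0.019667    4.28183157  0.75109072]
```

Something is resisting the lift (−32 N). I'll look before going on.

```bash
python3 -c "
from h import *
S=cam('side');T=cam('top')
a=cv2.resize(S[0][200:275,275:350,::-1],None,fx=7.5,fy=7.5,interpolation=cv2.INTER_CUBIC)
b=cv2.resize(T[0][185:215,330:400,::-1],None,fx=3.2,fy=3.2,interpolation=cv2.INTER_CUBIC)
c=np.zeros((a.shape[0],790,3),np.uint8);c[:,:a.shape[1]]=a;c[:b.shape[0],a.shape[1]+2:a.shape[1]+2+b.shape[1]]=b
cv2.imwrite('pics/c9.png',c)
K=lambda c,p:proj(c,p).round(1)
h=np.array([.571,-.174,.19])
print('tip',K(S,h+[.001,.053,.011]),'hinge',K(S,h+[0,.018,.058]),'armend',K(S,h+[0,.017,.066]),'loop exp',K(S,h+[0,.038,.02]))
print(state()['ft_force'],pose()[0])"
```

```text
tip [315.  221.4] hinge [316.5 220.5] armend [316.5 219.1] loop exp [315.5 223.4]
[ -6.47299985   6.17929352 -30.23317995] [ 0.57281307 -0.13527352  0.08926632]
```

View pics/c9.png

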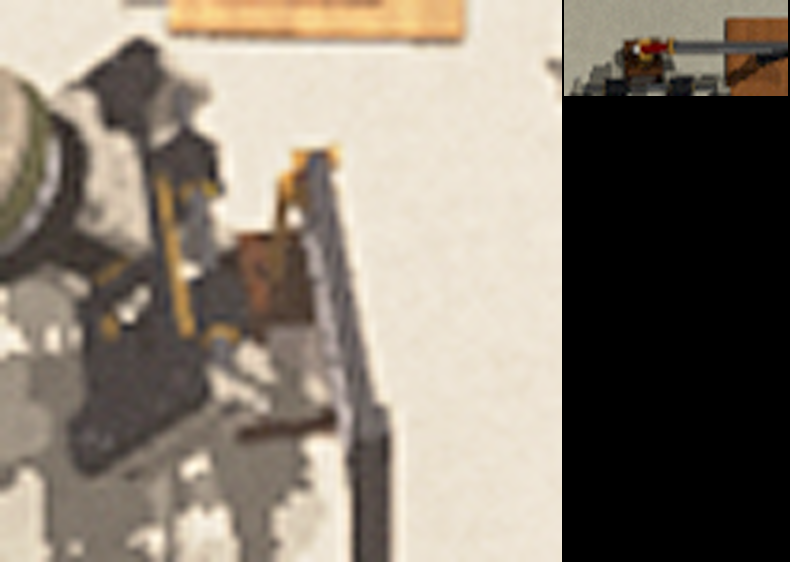

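The picture shows the gripper body clear of the bar, and the keeper lies over the loop. I suspect the keeper's end is wedged on the loop's top. Checking pixel colours in the top view.

```bash
python3 -c "
from h import *
T=cam('top')
for v in range(195,205): print(v,' '.join('%02x%02x%02x'%tuple(T[0][v,u]) for u in range(349,368)))
h=np.array([.571,-.174,.19])
print('cols 349..367; tip',proj(T,h+[0,.053,.011]),'hinge',proj(T,h+[0,.018,.058]))
for s,z in((30,.0),(36,.0),(42,0),(36,.01),(42,.01)): print(s,z,[proj(T,h+[x,s/1e3+y,z+.008]).round(1).tolist() for x,y in((-.011,.007),(.011,-.007))])
for th in(.45,.65,.8):print(th,proj(T,[.571,-.156+.055*np.sin(th),.248-.055*np.cos(th)]).round(1))
"
```

```text
195 a5a28d a39f8b 9e9b89 9f9887 9f9c88 a09c87 a09d8c a19d8c a09d89 9f9989 a29b8d a29e8b 9e9989 9f9e8a a29e89 a09a89 a09d89 a09a89 a69e8c
196 a4a392 a6a18f a29e8d 908a7a 938e7c 948e7b a1997f 928570 857e6d 86806c 8c816f 978f7e 9e9b87 918975 9f9071 a09577 a5a28e a59f8f a5a08d
197 6d6657 756a5a 72685a 685746 80684a 9f804b ad8e56 9c783d 5d4b33 523f2c 584935 867c68 968a7a 726247 94753e 7c6949 838173 8a8776 8b8778
198 3f1b08 401f0c 452616 58402d 846431 9c6523 955f1b 8b5519 59250b 51180b 571d11 6d4536 754c3d 583416 906727 494233 494644 5c5957 595756
199 462710 452814 513f38 99908b 9e8257 71230e 732b12 6a150d 610a0b 630700 620000 620001 5d0000 562d0e 8e6b29 373734 3c3d41 434242 414142
200 41230f 351e0b 544c48 b6b4ae a9997a 5e0000 600000 630005 620000 640200 5f0a01 6b1f1e 61211e 5c391d 906722 5e4e36 4d4d50 4b4b4d 4f4e4e
201 32190c 1a0f00 30292a 787573 81705c 834915 4e1300 4e1909 4c2218 420d10 42180e 5a3a35 5a4741 574226 836126 735b35 66635b 65625b 63605a
202 200e06 241805 130200 1e130c 533c18 996e29 7e5b25 745621 56421f 14120b 1e1312 3c3a30 686759 635e51 7d705b 9c937d 94907e 918e7c 8e8c7a
203 1f0c06 261809 1b0e05 25180e 372601 6b511f 684d1c 664c16 42330d 120a08 150c00 342e28 5e5b51 56534a 605f53 9d9a84 a5a18f aba592 a7a38e
204 37210f 2b1613 261510 231507 2e1f0c 2d2200 301f06 34200e 261a15 220f07 221510 2a221e 3c3f34 38352b 44423a 837f70 a39e8d a7a28e a5a18d
cols 349..367; tip [352.24668614 200.88907044] hinge [363.14130066 199.74661373]
30 0.0 [[356.6, 203.8], [360.2, 197.8]]
36 0.0 [[355.0, 203.8], [358.6, 197.8]]
42 0 [[353.4, 203.9], [356.9, 197.8]]
36 0.01 [[355.2, 203.7], [358.8, 197.6]]
42 0.01 [[353.6, 203.7], [357.2, 197.6]]
0.45 [355.2 200.9]
0.65 [352.8 200.8]
0.8 [351.2 200.8]
```

The loop's cross bar is at s≈42 mm (columns 353–357), with the keeper's end (column 354) on top of it and wedged. I slid too far. I'll lower it, then tilt the lantern's top towards +y and back it off, so the keeper drops in front of the loop again.

```bash

python3 -m crank '[[[-0.004,0,0.0044,0,0,0],[-0.008,0,0.0088,0,0,0],[-0.012,0,0.0132,0,0,0],[-0.0163,0,0.0176,0,0,0],[-0.0163,0,0.0176,0,0,0],[-0.0163,0,0.0176,0,0,0]]]' 40 30
cat > k.py <<'E'
from h import *
def look():
    T=cam('top')
    for v in range(197,204): print(v,' '.join('%02x%02x%02x'%tuple(T[0][v,u]) for u in range(350,366)))
    s=state();print("F",np.round(s['ft_force'],1),"M",np.round(s['torque'],2),"gap",round(s['finger_gap'],4),"tcp",np.round(s['tcp_pos'],4),"rot",np.round(s['eef_rot'],3),"t",s['time'])
E
python3 -c "
from k import *
look()
q,R=pose();P=np.array([.571,-.132,.190])
for f in(-5,-10,-15):
  W=Ro.from_euler('x',f,degrees=True);n=P+W.apply(q-P)+[0,0,.001]
  print(f,(R.inv().apply(n-q)).round(4),np.degrees((R.inv()*W*R).as_rotvec()).round(2))
print(R.inv().apply([0,-.01,0]).round(4))
"
```

```text
time: 9.33
tcp_pos: [0.5848, -0.1437, 0.0834]
eef_rot: [0.007, 0.93, -0.014, 0.368]
ft_force: [1.7, -0.9, 4.0]
finger_gap: 0.0438
gripper_force: 30.0
197 38342b 2e1708 492a0f 482a14 46290d 472c16 634e1a b29134 ae8c32 ac8933 755921 442412 56381e 967540 7c6849 807e71
198 2d2623 3c281a 513624 3f2a1c 301a07 311c0c 543310 986e27 8a6028 886023 5f3514 421a0b 532c09 8e6824 484137 4a4947
199 312e28 48403a 98918c 8f8a86 837e7e 423d3b 50150b 652906 5b1605 5c1009 560911 4c0807 512c0a 8e6624 373a38 38393f
200 27241f 4e4a49 b9b2ae aeaba8 aaa8a6 898885 4f0000 570e09 510000 540107 550b0c 5d1d19 593c1f 906824 5e4c34 525354
201 282424 3a352e 7a7771 787270 767370 797270 521e00 471803 481304 4a2511 3b160d 462421 533b23 85632b 745833 5a5a51
202 322d2b 251c14 1c110c 251d17 281e16 2e2419 412704 3c2504 34250b 372811 1b1103 231f1a 30291b 6c5e46 766c57 6d695b
203 3d3a33 201512 1b0c03 241a11 21140a 240f0b 231900 2b1e0e 22170b 241c0f 140708 180c03 20180e 4f4841 57554c 5b574d
F [ 2.8 -1.5  5.4] M [-0.04 -0.34 -0.07] gap 0.044 tcp [ 0.5847 -0.1437  0.0834] rot [ 0.007  0.93  -0.014  0.368] t 9.3833
-5 [ 0.0019  0.0092 -0.0015] [-3.65  0.16 -3.42]
-10 [ 0.0036  0.0183 -0.0029] [-7.29  0.32 -6.84]
-15 [ 0.0058  0.0272 -0.0049] [-10.94   0.48 -10.26]
[0.0002 0.01   0.0002]
```

The cross bar is now at columns 356.5–360, s≈31 mm, with the keeper in front of it (end at column 356), so it released itself. Backing 2 mm more and raising from here.

```bash

python3 -m crank '[[[0,0.002,0,0,0,0],[0,0.002,0,0,0,0],[0.003,0.002,-0.0033,0,0,0],[0.006,0.002,-0.0066,0,0,0],[0.0075,0.002,-0.0082,0,0,0],[0.0075,0.002,-0.0082,0,0,0],[0.0075,0.002,-0.0082,0,0,0]]]' 40 35
python3 -c "
from k import *
look()"
```

```text
time: 9.97
tcp_pos: [0.5817, -0.1439, 0.0905]
eef_rot: [0.006, 0.931, -0.014, 0.365]
ft_force: [-1.6, -4.7, -1.8]
finger_gap: 0.0436
gripper_force: 35.0
197 878071 120700 4b280f 462711 4a2b1c 472913 554119 a98830 a6832b a78733 a28332 452614 533214 8d6832 7b6948 827e70
198 4c453e 21170c 5a3f2d 513827 4a2b17 461e0b 513110 9b742a 8d6323 8b621e 815c22 4b150a 512e00 936a2a 474033 474745
199 21221d 413f3d 98918e 948f8a 4c443e 4b1e1b 581914 6e2d12 5b0e00 5f120a 590000 530000 512b06 8f6629 393738 3d3d40
200 2f2e24 56504f b6b3ae a7a6a3 565352 481618 5c0301 5a0204 5b0406 5b070b 550408 5f191d 5d3f21 936d27 5f4e35 505354
201 34332a 3b3836 7a7875 726a69 3c3635 3c1613 440b04 572c11 613719 4c260a 482206 462321 4e3722 7d5a23 725a32 595951
202 42413b 251c1b 150406 20160f 1a1006 25130e 2a1700 543f1a 503812 3f2f12 3e2d16 180e0c 2d2518 564634 796b55 6e695b
203 46463d 1b1512 26130b 251213 1d0a00 281c12 332712 3e3212 392815 2f240b 211402 160b01 26171b 433b35 5a574d 59564b
F [-1.3 -3.8 -1.5] M [ 0.01  0.43 -0.41] gap 0.0436 tcp [ 0.5817 -0.1439  0.0905] rot [ 0.006  0.931 -0.014  0.365] t 10.0167
```

Clean: the keeper is ahead of the loop, with only its spring force. Continuing the lift.

```bash

python3 -m crank '[[[0.003,0,-0.0033,0,0,0],[0.006,0,-0.0066,0,0,0],[0.009,0,-0.01,0,0,0],[0.0115,0,-0.0125,0,0,0],[0.0115,0,-0.0125,0,0,0],[0.0115,0,-0.0125,0,0,0]]]' 40 35
python3 -c "
from k import *
look()"
```

```text
time: 10.52
tcp_pos: [0.5818, -0.1438, 0.1078]
eef_rot: [0.006, 0.931, -0.014, 0.365]
ft_force: [-2.5, -4.1, -4.3]
finger_gap: 0.0437
gripper_force: 35.0
197 757165 1d1307 3e2411 4a2b15 492912 42230e 432f12 7d671f b19031 b19232 ab8b32 69401e 4f2f0f 876026 7c6d4c 7e7c6d
198 45453a 221815 542c25 522311 4a1d09 541a13 57240c 76441f 906021 875c18 895b1f 681f0e 572f11 906722 49423a 494b47
199 48473d 383130 603c38 670c03 660d0e 680402 6a0000 6e0400 6d080e 6e050a 6d0000 6a0600 563013 8d6825 373738 3c3b3f
200 464339 322c2a 634745 740000 730204 710304 710401 710903 640000 660301 690f0f 611512 5c3c1d 946d29 5d4c35 525052
201 47433b 2c2a28 46312f 500000 4c0800 511d15 4f170e 714a1e 815d25 5d3211 59320e 412312 4d331e 79561a 765d38 55544e
202 4d4a44 2f2c26 140102 180400 100500 19140a 2a2315 574519 68531e 43330d 402d12 221b0d 251a0f 402c10 564931 44443a
203 4c493f 312f2a 25170e 231705 23160b 241610 2a1c0c 2c1e09 2a1b0a 2b2105 221505 18100b 190e0b 1e1711 403e37 36372f
F [-2.2 -4.  -4.1] M [-0.03  0.85 -0.52] gap 0.0436 tcp [ 0.5818 -0.1439  0.1077] rot [ 0.006  0.931 -0.014  0.365] t 10.5667
```

```bash

python3 -m crank '[[[0,-0.008,0,0,0,0],[0,-0.016,0,0,0,0],[0,-0.026,0,0,0,0],[0,-0.036,0,0,0,0],[0,-0.046,0,0,0,0],[0,-0.056,0,0,0,0],[0,-0.068,0,0,0,0],[0,-0.08,0,0,0,0],[0,-0.092,0,0,0,0],[0,-0.1,0,0,0,0]]]' 40 35
python3 -c "
from k import *
look()"
```

```text
time: 11.4
tcp_pos: [0.5852, -0.0423, 0.1082]
eef_rot: [0.005, 0.931, -0.014, 0.365]
ft_force: [-0.9, -0.1, -2.3]
finger_gap: 0.0439
gripper_force: 35.0
197 9f9989 9b9687 9f9b87 9f9d88 a39b8b a09c89 a09d88 a39b88 9f9c86 9c9986 a49e8d 9d9b88 7e6e56 936f3a 7b6a4b 807b6e
198 a39d8c 9e9987 9d9c8a a4a08e a09a86 a09a86 a19e8a 9f9a8a 9f9b86 9e9a85 a7a391 a09b8b 685335 88611e 474136 494546
199 9c9785 8e897d a5a09a a29d97 a39d94 a29f94 a29f95 a19c94 a5a098 a7a49a a49e96 6d665c 553014 8d6226 393837 3d3d42
200 9e9a88 857f72 a6a2a1 a1a09e a29c9b a49f9b a6a19d 9f9c9b 747270 7b7778 787575 3c2e2e 472401 8d6625 5a4931 4f5153
201 a19c8a 928d7f 908d85 9d998e a49f96 a49e94 a49d95 a29c93 76726a 7b746e 78766b 5a564d 4e321b 876432 745c31 625e54
202 a3a08c a29b8a 969381 a39d8a a09b8b a6a190 9d9989 a09988 999582 9f9c89 9c9785 918a7b 8d8575 9d927a 958976 938d7d
203 a59e8b a6a18c a6a08e a49e8c 9f9b89 9f9a89 a09c89 a29d8b a49f8b a6a08e a5a18d a39f8c a5a08e a59e8c a1a18d a49d8c
F [ 0.5  0.6 -1.4] M [0.08 0.46 0.03] gap 0.0441 tcp [ 0.585  -0.0415  0.108 ] rot [ 0.005  0.931 -0.014  0.365] t 11.45
```

Lantern is off and the keeper has shut (no red overhead, force just the weight). Check the lantern's pitch via the loop, and compute the move to above the recess.

```bash
python3 -c "
from k import *
T=cam('top');q,R=pose()
h=q+[-.0097,0,.190+.008-.083];u,v=proj(T,h).round().astype(int);print(u,v)
hs=cv2.cvtColor(T[0],cv2.COLOR_RGB2HSV)[v-9:v+10,u-9:u+10].astype(int)
m=(hs[...,0]>14)&(hs[...,0]<26)&(hs[...,1]>130)&(hs[...,2]>90);yy,xx=np.nonzero(m)
print(m.sum(),xx.min()+u-9,xx.max()+u-9,yy.min()+v-9,yy.max()+v-9,'cen',xx.mean()+u-9,yy.mean()+v-9,proj(T,h))
for y in range(v-6,v+8): print(y,' '.join('%02x%02x%02x'%tuple(T[0][y,x]) for x in range(u-5,u+6)))
rel([.618,.1975,.13],-.205,42.8)"
```

```text
331 200
28 329 333 196 202 cen 330.64285714285717 198.82142857142858 [331.00464266 199.8715739 ]
194 8c8270 8c8473 8d8673 8c8170 877d6b 88826e 847d6c 89816f 8f8674 8a8170 97917f
195 5c4635 5a4635 5c4734 5f4935 624933 624a36 614932 5a4637 5a4430 5d4738 7d705f
196 442912 482512 4c2d0f 715519 916f28 936e23 8a6819 503111 462711 462610 665640
197 452314 44240d 51351a 846824 b08a34 ae8935 a6842f 5b3b1a 442612 462611 635040
198 42240e 311a0e 3e2713 796222 ae8932 a7822a a47f2b 54391d 3f2208 482b17 5d4938
199 321e12 1f1209 2f2108 7c5d24 b18b36 ac8934 a58430 4b3011 422918 432614 574637
200 1f1004 231510 342310 765b1c af8b33 ad8936 a4802b 4e361a 432812 442919 554135
201 1f1103 211108 3c2b17 775d23 9f7b2b a17d2f 97782c 4e3610 402310 482618 584736
202 221508 210d00 291504 55441b 654e19 634a18 604c1d 482c15 46260e 452915 584535
203 25170f 271910 201409 251b05 1d1500 241500 372211 3f2518 4b2e1a 492b19 554133
204 3d2611 3e260e 3c2312 3d2313 361f09 402918 452614 482e16 492b1a 42260e 493a2e
205 4d2b13 4e321a 4b2a14 492a12 4c2a11 492912 47260b 482b14 4c3215 4a2a17 46372d
206 382415 453528 402a1b 3d2620 443024 412f1d 3d291e 41291f 3c261a 301602 372e28
207 23130f 352b27 342923 373027 373026 332b25 373027 2f2822 20150a 150e0e 322e2c
tcp [ 0.5851 -0.0421  0.108 ] F [ 0.2 -0.3 -1.4] t 11.5 -> shift [  34.2 -240.4    1.7] turn [-6.9 -0.   7.4]
```

```bash

python3 -m crank '[[[0.010,-0.01,-0.015,0,0,0],[0.02,-0.04,-0.02,-1,0.5,1],[0.025,-0.07,-0.015,-2,1,2],[0.03,-0.1,-0.01,-3,1.5,3],[0.034,-0.13,-0.005,-4,2,4.3],[0.034,-0.16,0,-5,2,5.5],[0.034,-0.19,0.002,-6,2,6.5],[0.034,-0.215,0.002,-6.9,2,7.4],[0.034,-0.233,0.002,-6.9,2,7.4],[0.034,-0.240,0.002,-6.9,2,7.4]]]' 40 35
python3 -m crank '[[[0,0,0,0,0,0],[0,0,0,0,0,0]]]'
python3 -c "
from k import *
rel([.618,.1975,.13],-.205,44.8)
T=cam('top');S=cam('side');q,R=pose()
cv2.imwrite('pics/T_a.png',T[0][:,:,::-1]);cv2.imwrite('pics/S_a.png',S[0][:,:,::-1])
h=q+R.apply([0,0,0])+[-.0097,.002,.115];u,v=proj(T,h).round().astype(int);print(u,v)
for y in range(v-6,v+12): print(y,' '.join('%02x%02x%02x'%tuple(T[0][y,x]) for x in range(u-9,u+9)))
"
```

```text
time: 12.33
tcp_pos: [0.6167, 0.1687, 0.1341]
eef_rot: [0.036, 0.925, -0.085, 0.37]
ft_force: [0.4, -0.3, -2.1]
finger_gap: 0.0438
gripper_force: 35.0
time: 12.5
tcp_pos: [0.6188, 0.17, 0.1374]
eef_rot: [0.032, 0.924, -0.089, 0.371]
ft_force: [-0.9, -0.8, -1.6]
finger_gap: 0.0435
gripper_force: 35.0
tcp [0.6188 0.17   0.1374] F [-0.9 -0.8 -1.6] t 12.5 -> shift [ -9.5 -26.8   1.4] turn [-0.9  1.1  0.4]
272 192
186 8f6538 8a6137 8d623a 8e643a 8b6138 6b4628 5f3e20 6f4c2c 795430 714a28 7a5431 886036 875f37 855c33 835933 77522e 7c5636 7b5432
187 865b32 896038 8a5e37 845c33 825b34 4b2a14 452a12 65481f 5a3b17 4f300e 59371f 5d3d20 674228 79522a 7e572f 774f2d 805731 95673e
188 91643b 93653a 8f6236 7e5935 765b3f 472b18 54371f 97722b 956a27 8e6720 8a6425 473116 422414 462914 4c2e1d 492e11 593a1e 775330
189 9d6c3e 916639 83623e 827260 5c4b3d 412513 5c3d1b a8812b a97e29 ac832c a07d2c 3b2910 452a12 4b2f1a 462b15 442614 442615 3d2710
190 936638 8e623a 7e6e59 827f71 40312d 401f08 644719 ab832f aa7f2d a77e30 916e24 2a2112 3e240d 4e2e1c 462817 452911 351d09 170f05
191 875d34 85613f 858072 827f71 45342
[... 952 characters left out ...]
3 452917 442816 472b12 41230c 2f231f 5e5b50 878173
199 1e1e18 4b452a 787366 1d1719 2c200b 352517 19120d 251f1c 2a1f1a 342b21 372b27 382d28 342b1f 382416 2f1b09 34312a 868070 888473
200 24231e 50472c 514d47 2e2b2e 382b24 422e19 2c1c11 342316 281908 33291a 291d14 2a231f 2a211e 24191b 191512 282520 605e55 605c52
201 282526 534c41 46464d 585c5c 4b4b47 64605b 33312b 4a433d 342f2d 3e352c 241b15 2a1e14 281a0b 281d09 251f17 0d1016 111317 232723
202 1e1e1a 433d2f 3c3d3a 4c4a49 3d3c3d 4b4b4b 363737 484a4b 434549 5c615d 464748 5a5652 38322f 3e3833 221c1a 151217 171316 141617
203 010105 1e1911 393129 442d1a 402e1b 3b2b1c 332924 3a3831 3d3734 4c484b 42413f 4f504f 353738 41433f 16191c 171b1d 1f1a1b 1c1d22
```

```bash

python3 -m crank '[[[-0.005,-0.014,0.001,-0.9,1,0.4],[-0.0095,-0.027,0.001,-0.9,1,0.4],[-0.0095,-0.027,0.001,-0.9,1,0.4],[-0.0095,-0.027,0.001,-0.9,1,0.4]]]' 40 35
python3 -c "
from k import *
rel([.618,.1975,.092],-.205,44.8)"
```

```text
time: 12.93
tcp_pos: [0.6209, 0.1838, 0.1405]
eef_rot: [0.032, 0.926, -0.087, 0.367]
ft_force: [-0.5, -0.1, -2.6]
finger_gap: 0.0441
gripper_force: 35.0
tcp [0.6209 0.1838 0.1405] F [-0.5 -0.1 -2.6] t 12.9333 -> shift [-37.2 -12.7  31.8] turn [-1.   1.6  0.6]
```

```bash
python3 -c "
from k import *
print(np.round(state()['joint_positions'],3))"
```

```text
[ 0.442 -0.16   2.12  -0.71   0.658  2.657]
```

Joint 6 is at its range end (2.657) because of the box-aligned yaw; a more outward yaw (+0.1 rad) fits the recess just as well.

```bash
python3 -c "
from k import *
rel([.618,.1985,.125],.1,44)"
```

```text
tcp [0.6209 0.1838 0.1405] F [-0.5 -0.1 -2.6] t 12.9333 -> shift [-14.7 -13.9   7.6] turn [ 11.1   0.7 -12. ]
```

```bash

python3 -m crank '[[[-0.003,-0.003,0.001,3.7,0.2,-4],[-0.008,-0.008,0.003,7.4,0.4,-8],[-0.0147,-0.0139,0.0076,11.1,0.7,-12],[-0.0147,-0.0139,0.0076,11.1,0.7,-12],[-0.0147,-0.0139,0.0076,11.1,0.7,-12],[-0.0147,-0.0139,0.0076,11.1,0.7,-12]]]' 40 35
python3 -c "
from k import *
rel([.618,.1985,.092],.1,44)
print(np.round(state()['joint_positions'],3))
T=cam('top');S=cam('side');q,R=pose()
f=Ro.from_euler('z',.1)
for n,c in(('T',T),('S',S)):
  h=q+f.apply([-.0097,0,0])+[0,0,.115];u,v=proj(c,h);u0,v0=int(u)-12,int(v)-12
  hs=cv2.cvtColor(c[0],cv2.COLOR_RGB2HSV)[v0:v0+25,u0:u0+25].astype(int)
  m=((hs[...,0]>=14)&(hs[...,0]<26)&(hs[...,1]>150)&(hs[...,2]>110)).astype(np.uint8);k,l,st,ce=cv2.connectedComponentsWithStats(m)
  print(n,'pred',u,v,[(st[i,4],(ce[i]+[u0,v0]).round(1)) for i in range(1,k) if st[i,4]>4])
cv2.imwrite('pics/T_b.png',T[0][:,:,::-1]);cv2.imwrite('pics/S_b.png',S[0][:,:,::-1])
"
```

```text
time: 13.43
tcp_pos: [0.6175, 0.1975, 0.1243]
eef_rot: [-0.019, 0.926, 0.045, 0.373]
ft_force: [0.1, 0.9, -1.9]
finger_gap: 0.044
gripper_force: 35.0
tcp [0.6175 0.1975 0.1243] F [ 0.1  0.9 -1.9] t 13.4333 -> shift [-22.   -0.9  23.7] turn [ 0.1  0.1 -0.1]
[ 0.319 -0.241  2.229 -0.375  0.427  2.075]
T pred 264.33859123656583 192.2260334360177 [(np.int32(79), array([266. , 187.7]))]
S pred 309.6872105251857 143.30850728150142 [(np.int32(14), array([309.1, 144.6]))]
```

Loop seen at (309.1,144.6) against (309.7,143.3) predicted: the lantern is upright within about 1°. Lowering.

```bash

python3 -m crank '[[[-0.007,-0.0009,0.008,0,0,0],[-0.014,-0.0009,0.015,0,0,0],[-0.019,-0.0009,0.020,0,0,0],[-0.022,-0.0009,0.0237,0,0,0],[-0.022,-0.0009,0.0237,0,0,0],[-0.022,-0.0009,0.0237,0,0,0]]]' 40 35
python3 -m crank '[[[-0.0014,0,0.0014,0,0,0],[-0.0028,0,0.0028,0,0,0],[-0.0028,0,0.0028,0,0,0]]]'
python3 -m crank '[[[-0.0014,0,0.0014,0,0,0],[-0.0014,0,0.0014,0,0,0],[-0.0014,0,0.0014,0,0,0]]]'
python3 -c "
from k import *
rel([.618,.1985,.084],.1,44)"
```

```text
time: 14.03
tcp_pos: [0.6181, 0.1996, 0.092]
eef_rot: [-0.019, 0.926, 0.047, 0.373]
ft_force: [0.5, 0.4, -2.2]
finger_gap: 0.0437
gripper_force: 35.0
time: 14.28
tcp_pos: [0.6182, 0.1994, 0.0883]
eef_rot: [-0.019, 0.926, 0.046, 0.374]
ft_force: [0.2, -0.1, -1.8]
finger_gap: 0.044
gripper_force: 35.0
time: 14.53
tcp_pos: [0.618, 0.1994, 0.0862]
eef_rot: [-0.019, 0.926, 0.046, 0.373]
ft_force: [-0.3, -0.3, -1.2]
finger_gap: 0.0437
gripper_force: 35.0
tcp [0.618  0.1994 0.0862] F [-0.3 -0.3 -1.2] t 14.5333 -> shift [-1.6  0.9  1.5] turn [-0.   0.1  0. ]
```

```bash

for i in 1 2 3; do :; done
python3 -m crank '[[[-0.0007,0,0.0007,0,0,0],[-0.0014,0,0.0014,0,0,0],[-0.0014,0,0.0014,0,0,0]]]'
python3 -m crank '[[[-0.0007,0,0.0007,0,0,0],[-0.0014,0,0.0014,0,0,0],[-0.0014,0,0.0014,0,0,0]]]'
```

```text
time: 14.78
tcp_pos: [0.6187, 0.1997, 0.0853]
eef_rot: [-0.019, 0.926, 0.047, 0.374]
ft_force: [-0.2, -1.3, 2.6]
finger_gap: 0.0441
gripper_force: 35.0
time: 15.03
tcp_pos: [0.6198, 0.2001, 0.0852]
eef_rot: [-0.02, 0.925, 0.046, 0.376]
ft_force: [-6.6, -2.0, 11.2]
finger_gap: 0.0436
gripper_force: 35.0
```

Contact. Ease off slightly, relax the grip so the lantern seats itself, then open moderately.

```bash

python3 -m crank '[[[0.0007,0,-0.0007,0,0,0],[0.001,0,-0.001,0,0,0],[0.001,0,-0.001,0,0,0]]]'
python3 -m crank '[[[0,0,0,0,0,0],[0,0,0,0,0,0],[0,0,0,0,0,0],[0,0,0,0,0,0],[0,0,0,0,0,0],[0,0,0,0,0,0]]]' 40 3
python3 -m crank '[[[0,0,0,0,0,0],[0,0,0,0,0,0],[0,0,0,0,0,0],[0,0,0,0,0,0],[0,0,0,0,0,0],[0,0,0,0,0,0]]]' 68 3
python3 -c "
from k import *
S=cam('side');cv2.imwrite('pics/S_c.png',S[0][:,:,::-1]);T=cam('top');cv2.imwrite('pics/T_c.png',T[0][:,:,::-1])
q,R=pose();f=Ro.from_euler('z',.1);h=q+f.apply([-.0097,0,0]);h[2]=.199;u,v=proj(S,h);u0,v0=int(u)-12,int(v)-12
hs=cv2.cvtColor(S[0],cv2.COLOR_RGB2HSV)[v0:v0+25,u0:u0+25].astype(int)
m=((hs[...,0]>=14)&(hs[...,0]<26)&(hs[...,1]>150)&(hs[...,2]>110)).astype(np.uint8);k,l,st,ce=cv2.connectedComponentsWithStats(m)
print('pred',u,v,[(st[i,4],(ce[i]+[u0,v0]).round(1)) for i in range(1,k) if st[i,4]>4])"
```

```text
time: 15.28
tcp_pos: [0.619, 0.1999, 0.0852]
eef_rot: [-0.019, 0.926, 0.047, 0.375]
ft_force: [-0.6, 0.2, 6.2]
finger_gap: 0.0438
gripper_force: 35.0
time: 15.78
tcp_pos: [0.618, 0.1997, 0.0837]
eef_rot: [-0.019, 0.926, 0.047, 0.374]
ft_force: [-1.8, 3.9, 2.8]
finger_gap: 0.044
gripper_force: 3.0
time: 16.28
tcp_pos: [0.6179, 0.1992, 0.0835]
eef_rot: [-0.019, 0.926, 0.046, 0.373]
ft_force: [-0.0, -0.4, -0.2]
finger_gap: 0.063
gripper_force: 0.0
pred 309.91341953042485 151.86891299809963 [(np.int32(15), array([309., 153.]))]
```

Released and standing. Retreating straight back along the tool axis.

```bash

python3 -m crank '[[[0,0,-0.01,0,0,0],[0,0,-0.025,0,0,0],[0,0,-0.045,0,0,0],[0,0,-0.07,0,0,0],[0,0,-0.1,0,0,0],[0,0,-0.13,0,0,0],[0,0,-0.16,0,0,0],[0,0,-0.18,0,0,0],[0,0,-0.18,0,0,0],[0,0,-0.18,0,0,0]]]' 
python3 -c "
from k import *
S=cam('side');T=cam('top')
def gold(c,p,r=12):
  u,v=proj(c,p);u0,v0=int(u)-r,int(v)-r;hs=cv2.cvtColor(c[0],cv2.COLOR_RGB2HSV)[v0:v0+2*r,u0:u0+2*r].astype(int)
  m=((hs[...,0]>=14)&(hs[...,0]<26)&(hs[...,1]>150)&(hs[...,2]>110)).astype(np.uint8);k,l,st,ce=cv2.connectedComponentsWithStats(m)
  print('pred',u.round(1),v.round(1),[(int(st[i,4]),(ce[i]+[u0,v0]).round(1).tolist()) for i in range(1,k) if st[i,4]>4])
gold(S,[.608,.198,.196]);gold(T,[.608,.198,.199],8)
# dark lantern mask in side view, per row extents: verticality
g=cv2.cvtColor(S[0],cv2.COLOR_RGB2GRAY)
for z in(.065,.145):print([proj(S,Ro.from_euler('z',.1).apply([a,b,0])+[.608,.198,z]).round(1).tolist() for a,b in((-.022,-.022),(.022,-.022))])
for v in range(148,190,4):print(v,' '.join('%3d'%x for x in g[v,298:328]))
a=cv2.imread('pics/top0.png').astype(int);b=T[0][:,:,::-1].astype(int);d=abs(a-b).max(2)>45
for n,(y,x) in dict(carton=(152,311),jar=(240,194),bottle=(234,445)).items():print(n,d[y-18:y+18,x-18:x+18].sum())
print(state()['time'],state()['ft_force'].round(1))"
```

```text
time: 17.22
tcp_pos: [0.4943, 0.1875, 0.2155]
eef_rot: [-0.02, 0.925, 0.047, 0.375]
ft_force: [0.2, -0.3, -0.7]
finger_gap: 0.0633
gripper_force: 0.0
pred 309.9 152.6 [(14, [308.9, 152.9])]
pred 265.7 193.3 [(44, [264.4, 186.9]), (23, [265.6, 193.4]), (21, [258.8, 197.0])]
[[306.5, 183.5], [317.8, 181.1]]
[[305.9, 168.2], [317.6, 165.8]]
148 226 229 225 227 227 228 227 227 224 226 229 229 227 227 227 228 228 228 229 228 227 226 224 226 228 229 229 229 230 230
152 229 228 232 230 228 229 230 221 193 182 179 177 180 176 200 229 231 228 227 227 229 228 228 231 228 229 230 226 229 228
156 231 230 228 228 227 233 237 217 123 136 214 236 234 160 124 214 235 230 228 228 229 228 228 227 229 229 228 229 229 231
160 229 232 230 234 231 195 158 144 126  85  78  74  69  84  95  88 168 230 234 230 229 227 228 228 227 228 224 225 228 229
164 228 229 229 239 201  60  90  93  86  98  96  93  91  95 101 101  95 113 203 239 232 229 228 230 230 228 227 227 225 226
168 177 180 179 187 156  87  99  86  94  84  84  84  74  76  73  77  75  73  71 160 201 197 193 191 193 199 204 201 193 217
172 173 177 184 189 173 105  91  97  68 111 147 127 130 138 143 147 138 104  77 145 185 184 182 177 172 170 191 205 189 205
176 177 161 121 108 103  87 100  92  69 110 142 143 142 138 143 146 139  99  72 130 170 168 176 176 162 171 206 207 182 178
180 176 175 172 140  85  85  83  70  72 105 139 146 148 144 151 149 150 122  73 137 179 178 178 182 177 186 204 201 189 188
184 184 177 170 171 175 173 150 106  66  67  82  84  93 113 119 123 129 153 170 179 175 175 189 194 160 166 204 200 175 167
188 183 187 188 190 190 187 189 194 194 193 197 196 194 194 198 199 203 200 206 202 204 203 199 202 204 200 197 202 186 176
carton 0
jar 0
bottle 0
17.3167 [ 0.2 -0.1 -0.7]
```

The lantern stands upright inside the recess with its sides vertical at columns 305–317. The loop is where predicted in both views, the bystanders are unchanged, and the robot is clear of everything.

```bash
python3 -c "
from bench import *
print(finish_job())"
```

```text
the job is handed in; nothing more can be done
None
```

The job is handed in at about 17 s: the box lies on the board with its recess up, the lantern stands upright and released inside it, the keeper is shut, and the bottle, jar and carton are unmoved. On the first try I slid the lantern too far and the keeper jammed on its loop, with about 32 N at the wrist, so I backed off and repeated the lift cleanly.

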